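# Rake the sharpener out from under the drying rack

## Robot

A 6-joint arm with a two-finger parallel gripper is mounted at the origin on a cart in front of the work surface, level with it; the furniture and walls round the work are solid. World frame = base frame: x ahead of the robot, y to its left, z up, the work surface at z = 0. Lengths are in m, angles in degrees, forces in N, time in s.
With the tool pointing down it reaches from about 0.375 to 0.9 m from the base axis. Payload 3.1 kg.
Tool frame: the origin (TCP) lies at the very end of the fingers, on their centre line; the grasp point (between the pads) lies 19 mm behind it; z points along the fingers, y is the line along which they close (so a half turn about z gives the same grasp; the last joint's range is limited). The gripper opens to 87 mm and grips with 3 to 60 N. Pads are 19 mm wide; open, the fingers measure 117 mm over their backs; the gripper's body (75 mm by 190 mm) begins 51 mm behind the grasp point.
Start: joints at [64.315, 30.224, 82.088, -0, 67.689, -10.227], TCP at [0.167, 0.602, 0.223] pointing down, gripper open.
Joint ranges: [-176.69, 176.69], [-43.24, 126.21], [12.49, 139.97], [-82, 262], [0, 151.66], [-163.58, 163.58]. Speed limits (degrees/s): [159.86, 159.86, 180, 180, 180, 180].

## Interface

Orientations are given as a 3x3 rotation matrix whose columns are the frame's x, y, z axes.
In Python, from rig import bot, imaging gives the robot as it stands.
- The arm moves only by the tool drive_tool, never from a script. Its argument "deltas" is text: rows parted by semicolons, each of 5 numbers parted by spaces: the finger opening in mm, from 0 to 87, then the shift along the world's x, y, z in mm, then the turn about the world's z in rad. In form: jaw dx dy dz twist; .... A call has 1 to 12 rows; each row is the pose to reach, as a shift and turn from the pose commanded when the call began; what a row does not reach only later rows make up. A row lasts 1/10 s, in which the tool goes at most 50 mm and 8.59 degrees, less where a joint would pass 70% of its speed; a pose out of reach is approached as far as the arm can. A call with a gripper value outside its range is refused whole. The fingers move at their own pace and stop on an object; the grip force is fixed at half the most. Time passes only in rows, so rows that repeat a pose let the fingers close. It gives the time, the measured TCP pose, the force, the opening and the grip force at its end, in the units of the state.
- bot.read_state(): the state, without advancing time (a new reading comes with each control period).
- imaging.capture(name): name is "scene" or "top" or "wrist"; returns the picture (480x640x3 uint8, red, green, blue); there is no depth.
- imaging.camera_model(name): a dict with "fx", "fy", "cx", "cy" (pixels), "T" (4x4, takes a point from camera to world coordinates). Camera axes: x right, y down, z forward; pixel columns grow to the right and rows downward; lengths in m; the calibration is good to about 2 mm. The wrist camera is an equidistant fisheye: a pixel r from the principal point sees the ray r / f radians off the axis. A picture is of the moment at which its call begins: read the wrist's pose just before it. camera_model takes no time and is no camera call; for the wrist camera it gives the pose at the moment of the call.
- bot.hand_in(): hands the job in; it is judged then, once.
The state is a dict: "time_s": time; "joint_positions": joint angles; "qvel": joint speeds; "tau": joint torques, N m; "position": TCP position; "tcp_rot": TCP orientation; "force": force on the tool from outside, world axes, zero at the start; "moment": the same for the moment, N m; "opening": opening from 0.0 (shut) to 1.0 (fully open); "grasp_force": force on a finger pad.
Only numpy, scipy, OpenCV 4.12 (cv2) and the standard library are available. Lean on these libraries where they do the work, as an engineer would, in place of code of your own. Each camera call takes 0.05 s, during which the arm holds its last target. There are 200 camera calls.

## Task

The pencil sharpener has slipped under the wire drying rack. Take the rake by its handle, reach in under the rack from the front (the robot's side), set the rake's foot down behind the sharpener and drag the sharpener out until it lies on the table well clear of the rack's front edge. Leave the eraser under the rack where it lies, and lay the rake flat on the table in front of the rack, beside the sharpener and not over it.

Things in the scene. Friction and masses are not known exactly. Their poses are not given: they have to be found in the camera images.
- rack: fixed low steel wire drying rack, 130 mm deep (x), 350 long (y): rails 6 mm thick round the top, thin cross wires, tops at 73 mm over the table (z = 0), legs on two wooden runners at its ends. Open front and back: 65 mm clear height, 326 mm between runners. Origin: on the table under its centre; +x points away from the robot, square to the front edge, which is at x = -65 mm; +y along its length.
- rake: loose wooden rake, 0.12 kg, lying flat. Origin: underside of the handle's middle; handle block 70 (x) x 20 (y) x 30 mm high, grasp it there from above across the 20 mm. +x along the flat blade (22 wide, z = 20 to 26 mm) to the foot, a crossbar 60 wide (y), x = 144 to 156, z = 0 to 26 mm. Lifted 25 mm it passes over the sharpener and under the rack; set down, the blade still clears it.
- rake_foot (a point): bottom middle of the inner face of the rake's foot (the face towards the handle, the one that drags), 144 mm ahead of the rake's origin on its +x axis, at underside level; axes as the rake's
- sharpener: small plain metal wedge pencil sharpener, 15 x 25 x 14 mm high, about 30 g, loose on the table under one half of the rack, 30 to 50 mm behind its front edge, at any yaw. Origin: centre of its underside, +z up.
- eraser: worn eraser in a card sleeve, 22 x 52 x 12 mm (52 mm along its y), loose on the table under the other half of the rack; to be left alone. Origin: centre of its underside.

How it is judged:
By the outcome, as a careful person would: the job done as asked, in the order asked, and still so for the second after the job is handed in, with the robot touching nothing.
It also fails if it takes over 45 s, if anything falls off the work surface, if the arm or the gripper's body presses on something with over 40 N, if the wrist force passes 120 N, or if a joint passes its speed limit or range.

## Working session

There is one attempt and no reset: what is moved stays moved. The work goes in short steps, Python scripts to look and compute and a tool call to move; the robot and the scene stay as the last step left them, time stands still between calls to the robot, and variables do not carry over. Pictures are saved under pics/ and viewed, at most 10 in all, crops included, and the job is handed in when it is done.

Besides the shell and the picture viewer there is one more tool, called in YAML: its name, and indented under it one key for each argument. drive_tool: Moves the arm, as the interface text tells. Its arguments: {"type":"object","properties":{"deltas":{"type":"string"}},"required":["deltas"]}

```bash
mkdir -p pics; cat > h.py <<'E'
import numpy as np, cv2
from rig import bot, imaging
def grab(n,f):
    im=imaging.capture(n); cv2.imwrite('pics/'+f,im[:,:,::-1]); return im
def ray(n,u,v,z):
    m=imaging.camera_model(n); T=np.array(m['T'])
    x=(u-m['cx'])/m['fx']; y=(v-m['cy'])/m['fy']
    if n=='wrist':
        r=np.hypot(x,y); s=np.sin(r)/max(r,1e-9); d=np.array([x*s,y*s,np.cos(r)])
    else: d=np.array([x,y,1.])
    d=T[:3,:3]@d; o=T[:3,3]; return o+d*(z-o[2])/d[2]
E
python3 - <<'E'
from h import *
for n in('scene','top'):
    grab(n,n+'0.png'); m=imaging.camera_model(n); print(n,m['fx'],m['cx'],m['cy'],np.round(m['T'],3).tolist())
s=bot.read_state(); print(s['time_s'],np.round(s['tcp_rot'],3).tolist())
E
```

```text
scene 516.684715761866 320.8559270997512 239.68495430253793 [[0.898, -0.241, 0.368, 0.206], [-0.44, -0.502, 0.745, -0.605], [0.005, -0.83, -0.557, 0.583], [0.0, 0.0, 0.0, 1.0]]
top 590.8073106220303 315.2352723512452 240.96250782068228 [[0.021, -0.981, 0.195, 0.374], [-1.0, -0.022, -0.004, 0.092], [0.008, -0.195, -0.981, 1.091], [0.0, 0.0, 0.0, 1.0]]
0.1 [[-0.964, 0.267, -0.001], [0.267, 0.964, -0.002], [0.0, -0.002, -1.0]]
```

View pics/top0.png

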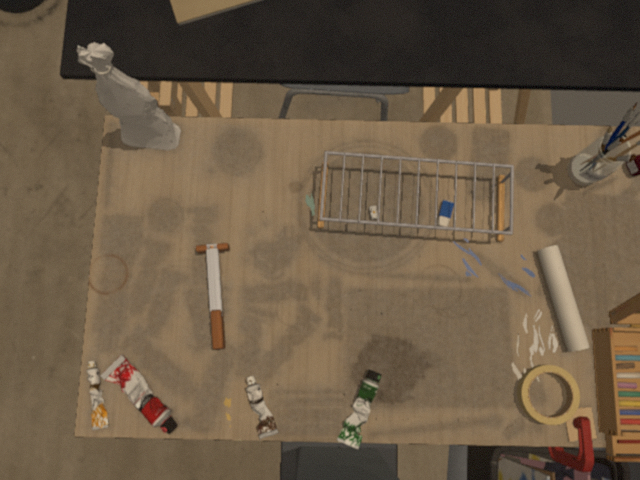

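View pics/scene0.png

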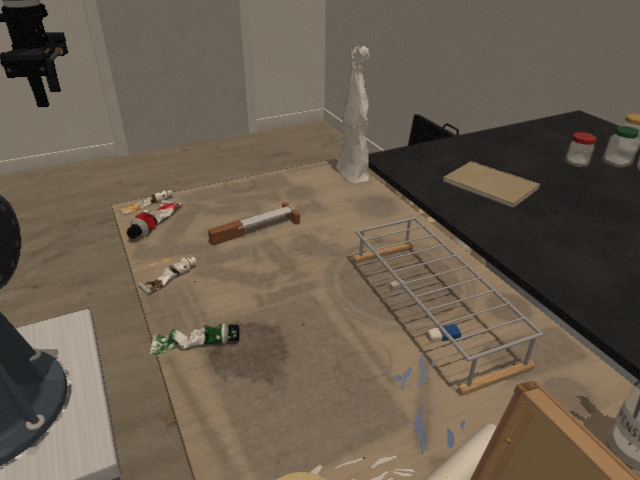

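The top view shows the rake with its foot at (212,247) and handle at (217,330). The sharpener is the whitish block at (375,213), the eraser is blue at (446,213), and the rack spans about (320,152)–(513,236). The scene view agrees. Next I'll measure enlarged crops.

```bash
python3 - <<'E'
from h import *
im=cv2.imread('pics/top0.png')
a=cv2.resize(im[145:245,305:525],None,fx=3.6,fy=3.6,interpolation=cv2.INTER_CUBIC)
b=cv2.resize(im[190:240,350:400],(230,230),interpolation=cv2.INTER_CUBIC)
c=cv2.resize(im[235:355,185:245],(230,460),interpolation=cv2.INTER_CUBIC)
o=np.zeros((600,800,3),np.uint8); o[:360,:792]=a; o[365:595,:230]=b
c=cv2.rotate(cv2.resize(c,(115,230)),cv2.ROTATE_90_CLOCKWISE); o[370:485,250:480]=c
cv2.imwrite('pics/crop1.png',o)
hsv=cv2.cvtColor(im,cv2.COLOR_BGR2HSV)
sub=np.zeros(im.shape[:2],np.uint8); sub[235:355,185:245]=1
br=((hsv[...,1]>130)&(sub>0)).astype(np.uint8)
n,l,st,ce=cv2.connectedComponentsWithStats(br)
for i in range(1,n):
    if st[i,4]>20:
        r=cv2.minAreaRect(np.argwhere(l==i)[:,::-1].astype(np.float32)); print(st[i],ce[i],r)
        z=.03 if st[i,3]>25 else .026
        print([np.round(ray('top',*p,z),4).tolist() for p in cv2.boxPoints(r)], np.round(ray('top',*ce[i],z),4))
for p in[(326,152),(514,165),(512,236),(320,227)]: print('rack',np.round(ray('top',*p,.071),4))
print('sh',ray('top',375,213,.01),'er',ray('top',446,213,.012))
E
```

```text
[217 243  12   8  75] [222.62666667 246.46666667] ((222.5, 246.5), (7.0, 11.0), 90.0)
[[0.5786, 0.2676, 0.026], [0.5791, 0.2474, 0.026], [0.566, 0.2468, 0.026], [0.5656, 0.2669, 0.026]] [0.5724 0.257  0.026 ]
[196 245  10   8  66] [200.53030303 248.45454545] ((200.5, 248.5), (7.0, 9.0), 90.0)
[[0.574, 0.3058, 0.026], [0.5744, 0.2894, 0.026], [0.5614, 0.2886, 0.026], [0.561, 0.305, 0.026]] [0.5678 0.2972 0.026 ]
[211 311  14  38 445] [217.05842697 329.95955056] ((217.20516967773438, 329.4879455566406), (37.523372650146484, 12.214179992675781), 86.633544921875)
[[0.4537, 0.2728, 0.03], [0.4554, 0.2512, 0.03], [0.3897, 0.2439, 0.03], [0.388, 0.2653, 0.03]] [0.4207 0.2585 0.03  ]
rack [0.7425 0.0715 0.071 ]
rack [ 0.7258 -0.2695  0.071 ]
rack [ 0.5942 -0.26    0.071 ]
rack [0.6029 0.0798 0.071 ]
sh [ 0.64587957 -0.0241015   0.01      ] er [ 0.64840931 -0.15770951  0.012     ]
```

View pics/crop1.png

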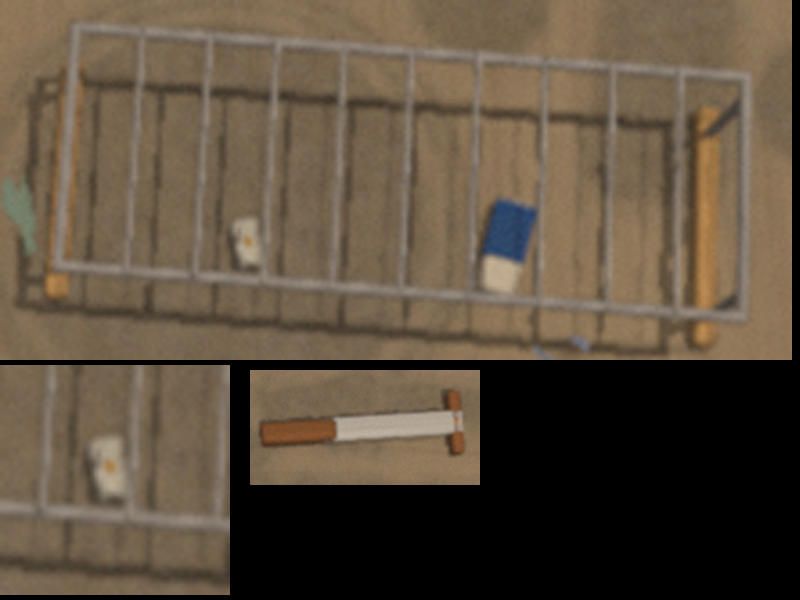

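The crop gives rack top corners at about (325,152), (513,165), (512,234) and (320,219). The sharpener is at (373.6,212.5), standing nearly lengthwise in depth. The eraser is at (445,213), well away to the right.

```bash
python3 - <<'E'
from h import *
P=[ray('top',305+a/3.6,145+b/3.6,.071)[:2] for a,b in[(72,25),(750,73),(746,320),(54,266)]]
print(np.round(P,4)); d=P[3]-P[2]; print('front yaw',np.degrees(np.arctan2(-d[0],d[1]))); d=P[0]-P[1]; print('back',np.degrees(np.arctan2(-d[0],d[1])))
print('sh',ray('top',373.6,212.5,.012),'tube',ray('top',373,371,.02), ray('top',200,370,.0))
s=bot.read_state(); print(s['position'])
yaw=np.radians(6.6); g=np.array([.4207,.2585])+.008*np.array([np.cos(yaw),np.sin(yaw)])
print((g-s['position'][:2])*1000,(.005-s['position'][2])*1000)
E
```

```text
[[ 0.7426  0.0734]
 [ 0.7253 -0.2683]
 [ 0.598  -0.2606]
 [ 0.6176  0.0801]]
front yaw -3.290830689228171
back -2.906972064446747
sh [ 0.64628655 -0.02124978  0.012     ] tube [ 0.35496815 -0.01973755  0.02      ] [0.34997983 0.29011237 0.        ]
[0.16627786 0.60179731 0.22166668]
[ 262.36912364 -342.37781355] -216.66668402958595
```

drive_tool:
  deltas: "60 30 -39 -13 0.1; 60 60 -78 -27 0.2; 60 90 -117 -40 0.3; 60 120 -156 -53 0.386; 60 150 -196 -67 0.386; 60 180 -235 -80 0.386; 60 210 -274 -93 0.386; 60 240 -313 -107 0.386; 60 262 -342 -120 0.386; 60 262 -342 -120 0.386; 60 262 -342 -120 0.386"

```text
time_s: 1.2
position: [0.4287, 0.2593, 0.1019]
tcp_rot: [[-0.994, -0.113, -0.002], [-0.113, 0.994, -0.0], [0.002, -0.0, -1.0]]
force: [-0.3, -0.2, 1.2]
opening: 0.688
grasp_force: 0.0
```

```bash
python3 - <<'E'
from h import *
s=bot.read_state(); im=grab('wrist','w1.png'); print(s['time_s'],s['position'],np.round(s['tcp_rot'],3).tolist(),s['force'],s['joint_positions'])
E
```

```text
1.2 [0.42867662 0.25932291 0.10191671] [[-0.994, -0.113, -0.002], [-0.113, 0.994, -0.0], [0.002, -0.0, -1.0]] [-0.26066079 -0.20103361  1.2383589 ] [ 1.83608837e+01  3.18081226e+01  1.05895270e+02  2.43303830e-02
  4.24065217e+01 -7.81288661e+01]
```

View pics/w1.png

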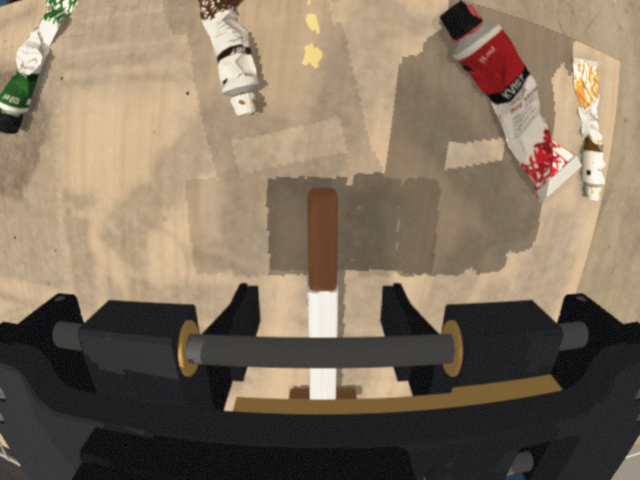

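The wrist view shows the handle running from (323,188) to (323,290), centred and parallel between the fingers.

```bash
python3 - <<'E'
from h import *
for p in [(323,188),(323,290),(309,240),(338,240)]: print(np.round(ray('wrist',*p,.03),4))
E
```

```text
[0.3823 0.2578 0.03  ]
[0.4532 0.2662 0.03  ]
[0.418  0.2526 0.03  ]
[0.4158 0.2718 0.03  ]
```

drive_tool:
  deltas: "60 0 -1 -40 0; 60 0 -1 -80 0; 60 0 -1 -97 0; 60 0 -1 -97 0; 20 0 -1 -97 0; 10 0 -1 -97 0; 10 0 -1 -97 0; 10 0 -1 -97 0; 10 0 -1 -97 0; 10 0 -1 -97 0"

```text
time_s: 2.25
position: [0.4288, 0.2594, 0.0059]
tcp_rot: [[-0.993, -0.116, 0.001], [-0.116, 0.993, 0.0], [-0.001, 0.0, -1.0]]
force: [-0.1, 1.1, 0.3]
opening: 0.233
grasp_force: 3.7
```

drive_tool:
  deltas: "0 0 0 0 0; 0 0 0 0 0; 0 0 0 0 0; 0 0 0 0 0; 0 0 0 10 0; 0 0 0 20 0; 0 0 0 35 0; 0 0 0 35 0"

```text
time_s: 3.05
position: [0.4296, 0.2597, 0.0423]
tcp_rot: [[-0.993, -0.116, 0.003], [-0.116, 0.993, 0.001], [-0.003, 0.001, -1.0]]
force: [-0.1, -0.2, -1.3]
opening: 0.229
grasp_force: 30.0
```

drive_tool:
  deltas: "0 0 -40 0 0; 0 0 -80 0 -0.04; 0 0 -120 0 -0.08; 0 0 -160 0 -0.12; 0 0 -200 0 -0.16; 0 0 -235 0 -0.17; 0 0 -260 0 -0.17; 0 0 -269 0 -0.17; 0 0 -269 0 -0.17; 0 0 -269 0 -0.17"

```text
time_s: 4.05
position: [0.4281, -0.009, 0.0405]
tcp_rot: [[-0.999, 0.054, -0.001], [0.054, 0.999, 0.0], [0.001, 0.0, -1.0]]
force: [-0.0, 0.8, -0.0]
opening: 0.229
grasp_force: 30.0
```

```bash
python3 - <<'E'
from h import *
a=grab('top','top1.png')[:,:,::-1]; b=grab('scene','sc1.png')[:,:,::-1]
o=np.zeros((600,800,3),np.uint8); o[:400,:800]=cv2.resize(a[180:340,300:620],(800,400),interpolation=2); 
o[400:,:400]=cv2.resize(b[210:350,230:510],(400,200),interpolation=2); cv2.imwrite('pics/c2.png',o)
E
```

```text
(no output)
```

View pics/c2.png

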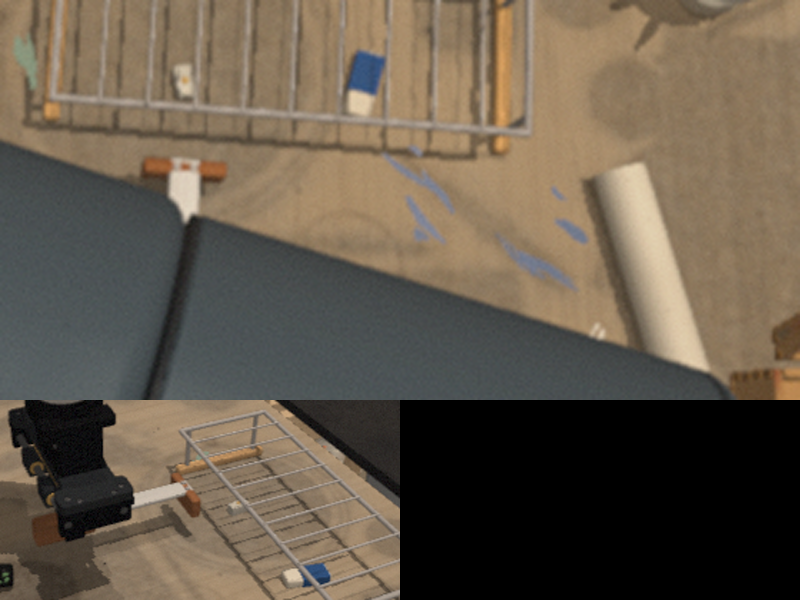

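The rake's foot is at about (374,247) in full-image pixels, in front of the rack and lined up with the sharpener at (373,212).

```bash
python3 - <<'E'
from h import *
from math import *
im=cv2.imread('pics/top1.png'); hsv=cv2.cvtColor(im,cv2.COLOR_BGR2HSV)
m=np.zeros(im.shape[:2],np.uint8); m[238:258,350:396]=((hsv[238:258,350:396,1]>130)&(hsv[238:258,350:396,0]<14)); p=np.argwhere(m)[:,::-1]
print(cv2.minAreaRect(p.astype(np.float32)),p.min(0),p.max(0))
for u,v in [(373.8,247.2),tuple((p.min(0)+p.max(0)+1)/2)]: print(ray('top',u,v,.061))
a=cv2.imread('pics/sc1.png')
T=imaging.camera_model('scene'); 
M=np.linalg.inv(T['T'])
for z in (.05,.055,.06,.065): # foot outer top left corner test
    q=M@[.577,-.047,z,1]; print(z,q[0]/q[2]*T['fx']+T['cx'],q[1]/q[2]*T['fy']+T['cy'])
s=bot.read_state();print(s['position'])
E
```

```text
((373.4762878417969, 247.02166748046875), (33.1021842956543, 7.265225887298584), 2.602562189102173) [357 243] [390 251]
[ 0.57050929 -0.01655828  0.061     ]
[ 0.56997512 -0.01691428  0.061     ]
0.05 372.517079979808 284.3085189942507
0.055 372.7032671498018 281.91872874024546
0.06 372.89068482861376 279.51314439053897
0.065 373.0793452553153 277.0916088515269
[ 0.4281442  -0.00845593  0.04051482]
```

drive_tool:
  deltas: "0 0 0 -9 0; 0 0 0 -9 0; 0 20 -1 -9 0; 0 45 -2.5 -9 0; 0 70 -4 -9 0; 0 95 -5 -9 0; 0 107 -6 -9 0; 0 107 -6 -9 0; 0 107 -6 -9 0; 0 107 -6 -20 0; 0 107 -6 -28 0; 0 107 -6 -28 0"

```text
time_s: 5.35
position: [0.5336, -0.0153, 0.011]
tcp_rot: [[-0.999, 0.054, -0.004], [0.054, 0.999, 0.001], [0.004, 0.001, -1.0]]
force: [0.3, -0.4, -1.4]
opening: 0.228
grasp_force: 30.0
```

```bash
python3 - <<'E'
from h import *
a=grab('top','top2.png')[:,:,::-1]; b=grab('scene','sc2.png')[:,:,::-1]
o=np.zeros((600,800,3),np.uint8); o[:600,:400]=cv2.resize(a[180:270,340:400],(400,600),interpolation=2); 
o[:600,400:]=cv2.resize(b[230:350,360:440],(400,600),interpolation=2); cv2.imwrite('pics/c3.png',o)
E
```

```text
(no output)
```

View pics/c3.png

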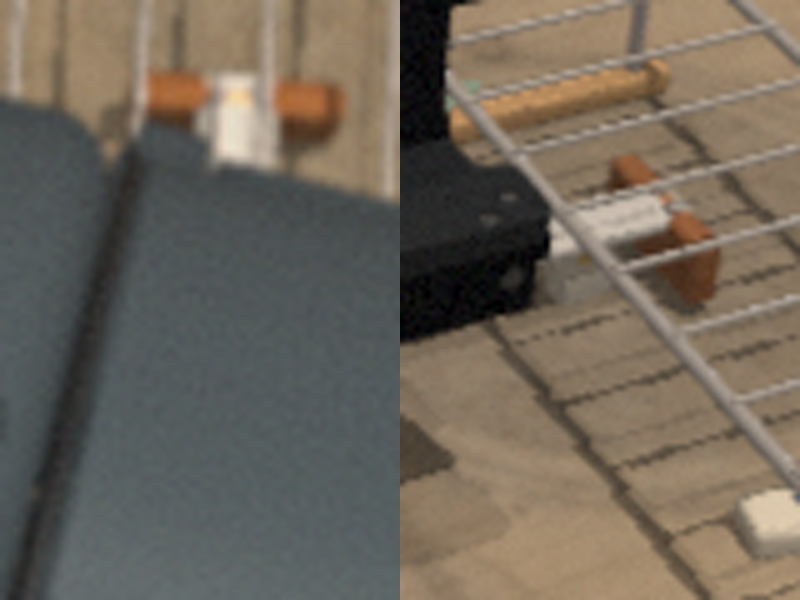

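The foot stands behind the sharpener, visible under the blade in the scene view at crop (575,280), and the blade passes over it. Next I lower the foot and drag.

drive_tool:
  deltas: "0 0 0 -4.5 0; 0 0 0 -4.5 0; 0 -6 0 -4.5 0; 0 -14 1 -4.5 0; 0 -26 1.5 -4.5 0; 0 -38 2 -4.5 0; 0 -50 3 -4.5 0; 0 -60 3 -4.5 0; 0 -66 3.5 -4.5 0; 0 -66 3.5 -4.5 0"

```text
time_s: 6.45
position: [0.4682, -0.0119, 0.0081]
tcp_rot: [[-0.999, 0.054, -0.002], [0.054, 0.999, 0.0], [0.002, 0.0, -1.0]]
force: [-0.2, 0.4, -2.0]
opening: 0.224
grasp_force: 30.0
```

drive_tool:
  deltas: "0 -8 0.5 0 0; 0 -18 1 0 0; 0 -28 1.5 0 0; 0 -38 2 0 0; 0 -45 2.5 0 0; 0 -49 2.5 0 0; 0 -51 2.5 0 0; 0 -51 2.5 0 0"

```text
time_s: 7.25
position: [0.4185, -0.0097, 0.008]
tcp_rot: [[-0.999, 0.054, 0.0], [0.054, 0.999, -0.0], [-0.0, -0.0, -1.0]]
force: [-0.2, -0.4, -1.6]
opening: 0.226
grasp_force: 30.0
```

```bash
python3 - <<'E'
from h import *
a=grab('top','top3.png')[:,:,::-1]; b=grab('scene','sc3.png')[:,:,::-1]
o=np.zeros((600,800,3),np.uint8); o[:,:400]=cv2.resize(a[170:290,330:410],(400,600),interpolation=2); 
o[:,400:]=cv2.resize(b[200:380,310:430],(400,600),interpolation=2); cv2.imwrite('pics/c4.png',o)
E
```

```text
(no output)
```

View pics/c4.png

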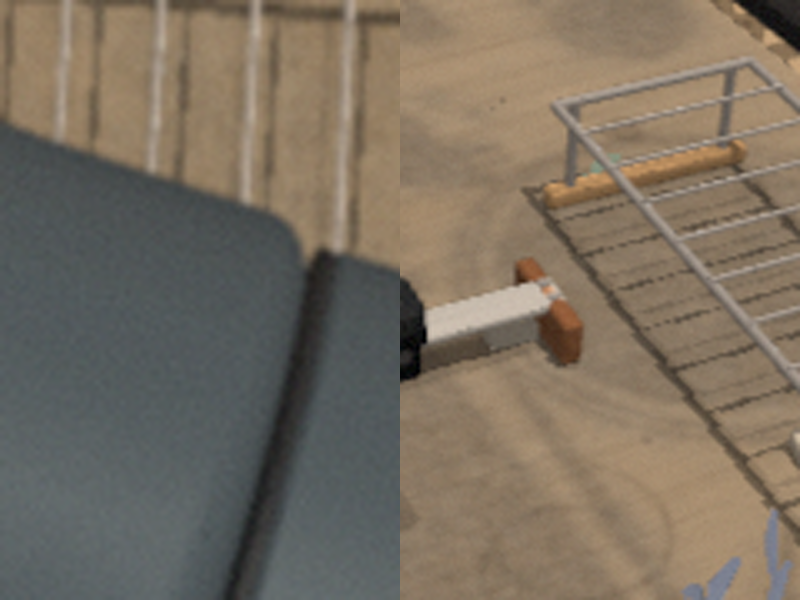

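The sharpener is out of the rack, under the blade at the foot's inner face (crop (505,335)). I'll lift the rake, carry it to the left and lay it down.

drive_tool:
  deltas: "0 4 0 0 0; 0 4 0 15 0; 0 4 0 35 0; 0 4 0 35 0; 0 4 25 35 0; 0 4 55 35 0; 0 4 85 35 0; 0 4 90 35 0; 0 4 90 35 0; 0 4 90 15 0; 0 4 90 4 0; 0 4 90 0 0"

```text
time_s: 8.55
position: [0.4221, 0.0795, 0.0069]
tcp_rot: [[-0.998, 0.055, -0.002], [0.055, 0.998, 0.0], [0.002, -0.0, -1.0]]
force: [-0.1, -0.5, -1.8]
opening: 0.224
grasp_force: 30.0
```

drive_tool:
  deltas: "0 0 0 0 0; 0 0 0 -1 0; 0 0 0 -2 0; 0 0 0 -2 0"

```text
time_s: 8.95
position: [0.4228, 0.0803, 0.0063]
tcp_rot: [[-0.999, 0.054, 0.001], [0.054, 0.999, -0.0], [-0.001, -0.0, -1.0]]
force: [0.0, -0.0, -1.3]
opening: 0.23
grasp_force: 30.0
```

drive_tool:
  deltas: "0 0 0 -0.7 0; 0 0 0 -0.7 0; 24 0 0 -0.7 0; 30 0 0 -0.7 0; 40 0 0 -0.7 0; 50 0 0 -0.7 0; 50 0 0 -0.7 0; 50 0 0 30 0; 50 0 0 70 0; 50 0 0 120 0; 50 0 0 160 0; 50 0 0 180 0"

```text
time_s: 10.15
position: [0.4238, 0.0804, 0.1893]
tcp_rot: [[-0.999, 0.054, 0.006], [0.054, 0.999, -0.0], [-0.006, -0.0, -1.0]]
force: [1.2, 0.8, -1.0]
opening: 0.571
grasp_force: 0.0
```

drive_tool:
  deltas: "50 0 40 0 0; 50 0 80 0 0; 50 0 130 0 0; 50 0 180 0 0; 50 0 230 0 0; 50 0 280 0 0; 50 0 310 0 0; 50 0 320 0 0; 50 0 320 0 0"

```text
time_s: 11.05
position: [0.4219, 0.401, 0.1855]
tcp_rot: [[-0.999, 0.052, -0.001], [0.052, 0.999, -0.001], [0.001, -0.001, -1.0]]
force: [0.8, -0.8, 0.2]
opening: 0.577
grasp_force: 0.0
```

```bash
python3 - <<'E'
from h import *
a=grab('top','top4.png')[:,:,::-1]; b=grab('scene','sc4.png')[:,:,::-1]
o=np.zeros((600,800,3),np.uint8); o[:,:420]=cv2.resize(a[140:380,300:468],(420,600),interpolation=2); 
o[:390,420:]=cv2.resize(b[190:390,240:435],(380,390),interpolation=2); cv2.imwrite('pics/c5.png',o)
print(bot.read_state()['time_s'])
E
```

```text
11.15
```

View pics/c5.png

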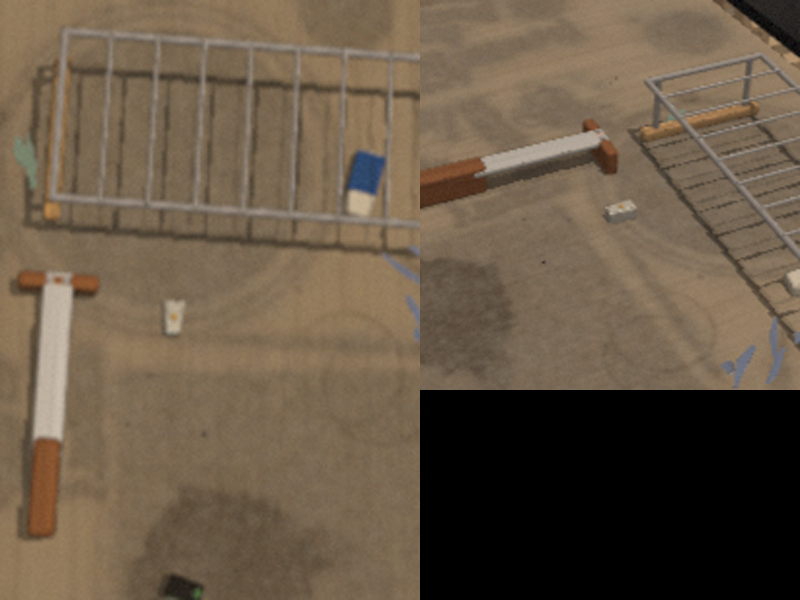

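The sharpener lies at crop (174,317), clear of the rack's front edge. The rake lies flat beside it, and the eraser hasn't moved.

```bash
python3 -c "
from h import *
print(ray('top',369.6,266.8,.012),bot.hand_in())"
```

```text
the job is handed in; nothing more can be done
[ 0.54280557 -0.01399336  0.012     ] None
```

I dragged the sharpener out to about 55 mm in front of the rack's front edge, laid the rake flat beside it and left the eraser where it was; I handed the job in after about 11 s of the 45 s allowed.

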